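# Square up a ragged stack of wooden blanks and hold it up

## Robot

A 6-joint arm with a two-finger parallel gripper is mounted at the origin on the work surface. World frame = base frame: x ahead of the robot, y to its left, z up, the work surface at z = 0. Lengths are in m, angles in rad, forces in N, time in s.
With the tool pointing down it reaches from about 0.325 to 0.75 m from the base axis. Payload 7.6 kg.
Tool frame: the origin (TCP) lies where the fingers leave the gripper's body, on its centre line; the fingertips stand 73 mm ahead of it and the grasp point (between the pads) lies 54 mm ahead of it (grasp_offset is the distance from the TCP to the grasp point, in m); z points along the fingers, y is the direction in which the jaws open and shut (so a half turn about z gives the same grasp; the last joint's range is limited). The gripper opens to 85 mm and grips with 20 to 120 N. Pads are 22 mm wide; open, the fingers measure 114 mm over their backs; the gripper's body (76 mm by 85 mm) begins 54 mm behind the grasp point. The pads swing forward as they close: fully open they stand 13 mm farther back than shut.
Start: joints at [-1.416, 0.052, 1.401, -0, 1.689, -0.07], TCP at [0.117, -0.512, 0.304] pointing down, gripper open.
Joint ranges: [-2.9, 2.9], [-0.91, 2.17], [0.12, 2.37], [-1.06, 4.2], [0.26, 2.73], [-2.93, 2.93]. Speed limits (rad/s): [2.57, 2.57, 3.01, 3.14, 3.14, 3.14].

## Interface

Orientations are given as a unit quaternion [w, x, y, z].
In Python, from rig import state, camera, close_job, grasp_offset gives the robot as it stands.
- The arm moves only by the tool apply_moves, never from a script. Its arguments are lists of equal length, an entry for each row: "slide": the shift along the tool's x, y, z each as a share of 0.03 m, from -1 to 1, a list of three; "rotation": the turn, a rotation vector about the tool's x, y, z each as a share of 8 degrees, from -1 to 1, a list of three. A call has 1 to 10 rows; each row shifts and turns the commanded pose from where the row before left it, along the tool's axes as they then stand; what a row does not reach is not made up. A row lasts 1/8 s, in which the tool goes at most 62.5 mm and 10.7 degrees, less where a joint would pass 70% of its speed; a pose out of reach is approached as far as the arm can. A call with a number of a shift or a turn outside -1 to 1 is refused whole. A call with a gripper value outside its range is refused whole. "claw" is the opening, from 0 (shut) to 1 (fully open), set as the call begins (left out, the last holds). The fingers move at their own pace and stop on an object; the grip force is fixed at half the most. Time passes only in rows, so rows that do not move let the fingers close. It gives the time, the measured TCP pose, the force and the opening at its end, in the units of the state.
- state(): the state, without advancing time (a new reading comes with each control period).
- camera(name): name is "scene" or "top" or "wrist"; returns a dict with "img" (384x512x3 uint8, blue, green, red), "fx", "fy", "cx", "cy" (pixels), "R" (3x3) and "t" (3): a world point X has camera coordinates R X + t; the wrist camera has in their place "T_tool_cam" (4x4, takes a point from camera to tool coordinates, whose origin is the TCP and whose axes are the flange's). Camera axes: x right, y down, z forward; pixel columns grow to the right and rows downward; lengths in m; the calibration is good to about 2 mm. A picture is of the moment at which its call begins: read the wrist's pose just before it. There is no depth.
- close_job(): hands the job in, once; it reports no verdict.
The state is a dict: "time_s": time; "qpos": joint angles; "qd": joint speeds; "effort": joint torques, N m; "position": TCP position; "tool_rot": TCP orientation; "wrist_force": force on the tool from outside, world axes, zero at the start; "torque": the same for the moment, N m; "width": opening from 0.0 (shut) to 1.0 (fully open).
Only numpy, scipy, OpenCV 4.12 (cv2) and the standard library are available. Lean on these libraries where they do the work, as an engineer would, in place of code of your own. Each camera call takes 0.05 s, during which the arm holds its last target. There are 200 camera calls.

## Task

Tap the ragged stack of four thin rectangular wooden blanks up against the stop rail and at its sides until all their edges are flush. Then, keeping it square and level, lift the whole stack at once straight off the board and finish while still holding it steady and level in the gripper, its underside at least 10 cm above the board, ready for the carver to take it. Leave the other things on the board where they are.

Things in the scene. Friction and masses are not known exactly. Their poses are not given: they have to be found in the camera images.
- board: dark wooden board fixed to the table, 280 mm (x) by 340 mm (y), 12 mm thick; origin at the centre of its underside, so its upper face is 12 mm above the origin. It carries a fixed stop rail towards its +x side (see stop), the ragged stack on the rail's -x side (the robot's side), and a few other things beside
- stop (a point): foot of the stop rail's near face, mid-length, level with the board's upper face and 90 mm from the board's origin along the board's +x. The rail is rigid wood, 16 mm thick (x), 100 mm long along the board's y, centred, 34 mm high above the board's upper face; its near face is flat and at right angles to the board's x
- blank0: plain pale wooden rectangular blank, 110 mm long (its x), 54 mm wide (its y), 7 mm thick, about 30 g; origin at the centre of its underside; the lowest of the four, lying flat on the board. The four start with their length roughly along the board's x: far ends 4 to 26 mm short of the rail, up to 6 mm off the board's middle line, up to 0.07 rad askew. Slides freely on its neighbours
- blank1: plain pale wooden rectangular blank, 110 mm long (its x), 54 mm wide (its y), 7 mm thick, about 30 g; origin at the centre of its underside; second from below. Slides freely on its neighbours
- blank2: plain pale wooden rectangular blank, 110 mm long (its x), 54 mm wide (its y), 7 mm thick, about 30 g; origin at the centre of its underside; third from below. Slides freely on its neighbours
- blank3: plain pale wooden rectangular blank, 110 mm long (its x), 54 mm wide (its y), 7 mm thick, about 30 g; origin at the centre of its underside; the top one. Slides freely on its neighbours
- pot: small open turned wooden pot, 54 mm across, 50 mm tall, standing on the board beside the stack; origin centre of underside
- discs: pile of four round wooden discs stuck together, 60 mm across, 32 mm tall, on the board on the other side of the stack; origin centre of underside
- scriber: scriber with a wooden handle, 135 mm long, 10 mm high, lying on the board behind the stop rail; origin under the middle of its 90 mm handle
Things that resemble listed ones, but are neither listed nor needed, are in the scene too. Leave any black or blue look-alike of the blank3 alone.

How it is judged:
On the way, in this order (a step that is already met when the one before it is completed fails the run):
1. the four blanks, still on the board, have their edges flush (each pair within 3 mm along both edges and 0.05 rad) (x of blank1 in the frame of blank0 between -0.003 and 0.003 m and y of blank1 in the frame of blank0 between -0.003 and 0.003 m and angle between the x axis of each of blank1, blank2, blank3 and the x axis of blank0, either way round below 0.05 rad and x of blank2 in the frame of blank0 between -0.003 and 0.003 m and y of blank2 in the frame of blank0 between -0.003 and 0.003 m and x of blank2 in the frame of blank1 between -0.003 and 0.003 m and y of blank2 in the frame of blank1 between -0.003 and 0.003 m and angle between the x axis of each of blank2, blank3 and the x axis of blank1, either way round below 0.05 rad and x of blank3 in the frame of blank0 between -0.003 and 0.003 m and y of blank3 in the frame of blank0 between -0.003 and 0.003 m and x of blank3 in the frame of blank1 between -0.003 and 0.003 m and y of blank3 in the frame of blank1 between -0.003 and 0.003 m and x of blank3 in the frame of blank2 between -0.003 and 0.003 m and y of blank3 in the frame of blank2 between -0.003 and 0.003 m and angle between the x axis of blank3 and the x axis of blank2, either way round below 0.05 rad and z of blank0 in the frame of board below 0.022 m and z of blank1 in the frame of board below 0.029 m and z of blank2 in the frame of board below 0.036 m and z of blank3 in the frame of board below 0.043 m and z of blank1 in the frame of blank0 between 0.005 and 0.009 m and z of blank2 in the frame of blank1 between 0.005 and 0.009 m and z of blank3 in the frame of blank2 between 0.005 and 0.009 m), for 0.1 s.
2. the whole stack is lifted, its underside at least 95 mm above the board's upper face (z of blank0 in the frame of board above 0.107 m and z of blank1 in the frame of blank0 between 0.005 and 0.009 m and z of blank2 in the frame of blank1 between 0.005 and 0.009 m and z of blank3 in the frame of blank2 between 0.005 and 0.009 m), for 0.2 s.
At the end, for the whole second after the job is handed in: The gripper alone holds all four blanks, in order, edges flush within 3 mm and 0.05 rad, underside at least 95 mm above the board's upper face, each within 0.09 rad of level and still (0.02 m/s, 0.15 rad/s), fingers on the lowest; board, rail and the other things on the board do not touch them (all of step 2 and x of blank1 in the frame of blank0 between -0.003 and 0.003 m and y of blank1 in the frame of blank0 between -0.003 and 0.003 m and angle between the x axis of each of blank1, blank2, blank3 and the x axis of blank0, either way round below 0.05 rad and x of blank2 in the frame of blank0 between -0.003 and 0.003 m and y of blank2 in the frame of blank0 between -0.003 and 0.003 m and x of blank2 in the frame of blank1 between -0.003 and 0.003 m and y of blank2 in the frame of blank1 between -0.003 and 0.003 m and angle between the x axis of each of blank2, blank3 and the x axis of blank1, either way round below 0.05 rad and x of blank3 in the frame of blank0 between -0.003 and 0.003 m and y of blank3 in the frame of blank0 between -0.003 and 0.003 m and x of blank3 in the frame of blank1 between -0.003 and 0.003 m and y of blank3 in the frame of blank1 between -0.003 and 0.003 m and x of blank3 in the frame of blank2 between -0.003 and 0.003 m and y of blank3 in the frame of blank2 between -0.003 and 0.003 m and angle between the x axis of blank3 and the x axis of blank2, either way round below 0.05 rad and angle between each of blank0, blank1, blank2, blank3's own z axis and vertical below 0.09 rad and contact force between blank0 and the fingers above 0.2 N and contact force between each of blank0, blank1, blank2, blank3 and board below 0.05 N and contact force between each of blank0, blank1, blank2, blank3 and pot below 0.05 N and contact force between each of blank0, blank1, blank2, blank3 and discs below 0.05 N and contact force between each of blank0, blank1, blank2, blank3 and scriber below 0.05 N and linear speed of each of blank0, blank1, blank2, blank3 below 0.02 m/s and angular speed of each of blank0, blank1, blank2, blank3 below 0.15 rad/s); the arm keeps its last pose, push and grip.
It fails at once if a blank is tipped more than 0.26 rad from level (angle between any of blank0, blank1, blank2, blank3's own z axis and vertical above 0.26 rad).
It fails at once if another thing on the board is moved more than 30 mm from its place (distance of any of pot, discs, scriber from where it was at the start of the episode above 0.03 m).
It also fails if it takes over 54 s, if anything falls off the work surface, if the arm or the gripper's body presses on something with over 40 N, if the wrist force passes 120 N, or if a joint passes its speed limit or range.

## Working session

There is one attempt and no reset: what is moved stays moved. The work goes in short steps, Python scripts to look and compute and a tool call to move; the robot and the scene stay as the last step left them, time stands still between calls to the robot, and variables do not carry over. Pictures are saved under pics/ and viewed, about 8 in all and at most 12, crops included, and the job is handed in when it is done.

Besides the shell and the picture viewer there is one more tool, called after ">>>" by a JSON object that holds its "name" and its "arguments". apply_moves: Moves the arm, as the interface text tells. Its arguments: {"type":"object","properties":{"slide":{"type":"array"},"rotation":{"type":"array"},"claw":{"type":"number"}},"required":["slide","rotation"]}

```bash
ls; mkdir -p pics
python3 - <<'E'
from rig import *
import cv2
print(state()); print(grasp_offset if not callable(grasp_offset) else grasp_offset())
for n in("scene","top"):
    c=camera(n); cv2.imwrite(f"pics/{n}0.png",c["img"])
    print(n,c["fx"],c["cx"],c["cy"],c["R"],c["t"])
E
```

```text
pics
{'time_s': 0.0, 'qpos': array([-1.41631439e+00,  5.28354236e-02,  1.40170605e+00,  1.71685026e-05,
        1.68857959e+00, -7.02988423e-02]), 'qd': array([ 0.00128352, -0.00038857, -0.00061415, -0.00012027, -0.00048529,
        0.00123975]), 'effort': array([-2.19252426e-03, -3.81663859e+01, -3.60186231e+01, -2.53759608e-04,
        6.10535164e-03,  3.00278680e-05]), 'position': array([ 0.11701769, -0.5116107 ,  0.30308246]), 'tool_rot': array([-7.63887955e-04,  9.93690443e-01,  1.12154889e-01, -2.36391249e-05]), 'wrist_force': array([ 0.35131429, -0.20164802,  0.43101427]), 'torque': array([ 0.05262663, -0.04305255, -0.02967893]), 'width': 0.9980373603165746}
0.0539
scene 377.0070754382981 254.1750769473588 195.15587846489643 [[ 0.69347037  0.72042299  0.00946338]
 [ 0.53380607 -0.50492504 -0.67830803]
 [-0.4838904   0.47543813 -0.73471673]] [-0.38772577 -0.30298669  1.18814704]
top 393.5215303515026 251.98813217086717 189.12659333308866 [[ 0.02067605 -0.99977162 -0.00540411]
 [-0.99344607 -0.01993686 -0.11254964]
 [ 0.11241619  0.00769577 -0.99363141]] [-0.03171979  0.61544198  0.976448  ]
```

View pics/top0.png

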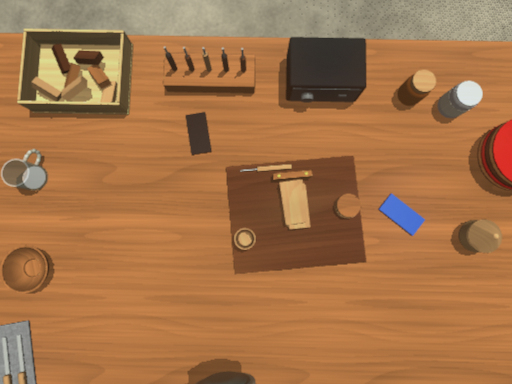

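View pics/scene0.png

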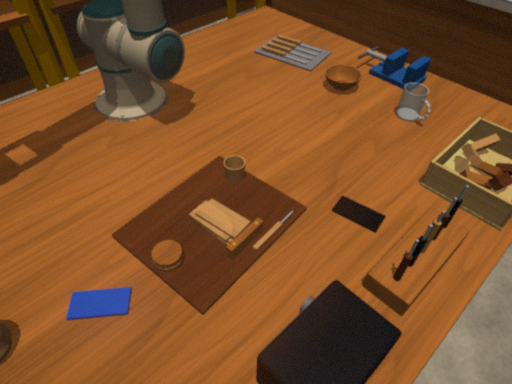

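Top view: the board has corners near (228,168), (354,157), (365,262) and (235,272). The stack is at about (295,205), the rail at (292,175), the pot at (244,239), the discs at (347,206) and the scriber at (265,168). The black and blue look-alikes lie off the board.

```bash
cat > h.py <<'E'
import numpy as np, cv2
from scipy.spatial.transform import Rotation as Ro
from rig import *
def K(c): return np.array([[c["fx"],0,c["cx"]],[0,c["fy"],c["cy"]],[0,0,1]])
def snap(n):
    s=state(); c=camera(n)
    if n=="wrist":
        q=s["tool_rot"]; T=np.eye(4); T[:3,:3]=Ro.from_quat(np.r_[q[1:],q[0]]).as_matrix(); T[:3,3]=s["position"]
        E=np.linalg.inv(T@np.array(c["T_tool_cam"])); c["R"],c["t"]=E[:3,:3],E[:3,3]
    return c
def ray(c,p):
    d=np.array(c["R"]).T@np.linalg.inv(K(c))@[*p,1]; o=-np.array(c["R"]).T@c["t"]; return o,d
def onz(c,p,z): o,d=ray(c,p); return o+d*(z-o[2])/d[2]
def proj(c,X): v=K(c)@(np.array(c["R"])@X+c["t"]); return v[:2]/v[2]
def tri(c1,p1,c2,p2):
    A=[];b=[]
    for c,p in((c1,p1),(c2,p2)):
        o,d=ray(c,p); d=d/np.linalg.norm(d); M=np.eye(3)-np.outer(d,d); A.append(M);b.append(M@o)
    r=np.linalg.lstsq(np.vstack(A),np.hstack(b),rcond=None); return r[0],float(r[1][0])**.5
E
python3 - <<'E'
from h import *
def quad(img,lo,hi,seed):
    m=cv2.inRange(img,lo,hi); m=cv2.morphologyEx(m,cv2.MORPH_CLOSE,np.ones((5,5)))
    cs,_=cv2.findContours(m,cv2.RETR_EXTERNAL,cv2.CHAIN_APPROX_NONE)
    for k in cs:
        if cv2.contourArea(k)>300 and cv2.pointPolygonTest(k,seed,True)>-3: return k
c=snap("top");s=snap("scene")
for cc,p in((c,(330,240)),(s,(150,230)),(c,(295,205)),(s,(215,215)),(c,(400,180))): print(p,cc["img"][p[1],p[0]])
k=quad(c["img"],(0,0,20),(60,70,125),(330,240))
if k is not None:
    h=cv2.convexHull(k); a=cv2.approxPolyDP(h,6,True)[:,0]; print(a)
    for p in a: print(onz(c,p,.012).round(4))
cv2.imwrite("pics/crop.png",np.hstack([cv2.resize(c["img"][150:280,220:370],None,fx=2.66,fy=4,interpolation=cv2.INTER_CUBIC)[:, :],cv2.resize(s["img"][150:310,110:310],None,fx=2,fy=3.25)]) if 0 else cv2.resize(c["img"][152:277,222:372],None,fx=4.8,fy=4.8,interpolation=cv2.INTER_CUBIC))
E
```

```text
(330, 240) [ 41  68 112]
(150, 230) [ 30  56 104]
(295, 205) [111 171 207]
(215, 215) [ 85 147 201]
(400, 180) [ 74 122 184]
[[352 159]
 [364 261]
 [259 266]
 [230 218]
 [226 169]]
[ 0.7041 -0.282   0.012 ]
[ 0.4384 -0.3107  0.012 ]
[ 0.4201 -0.0411  0.012 ]
[0.5417 0.0367 0.012 ]
[0.6707 0.0508 0.012 ]
```

View pics/crop.png

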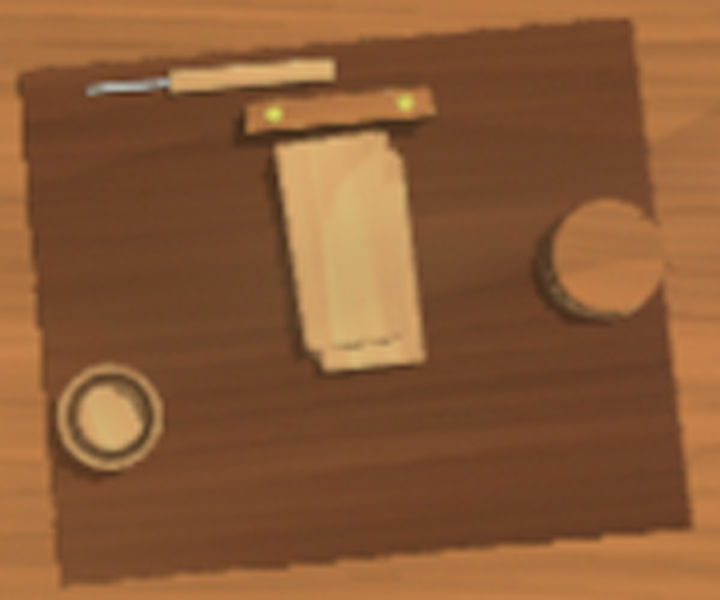

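The crop shows the rail at (340,110) and the ragged stack spanning about (275–425, 130–372) in crop pixels. The pot and discs stand well clear of it. Next I triangulate the board corners and the stack.

Run:
```python
from h import *
c=snap("top");s=snap("scene")
def sub(im,p): 
    g=cv2.cvtColor(im["img"],cv2.COLOR_BGR2GRAY); return cv2.cornerSubPix(g,np.float32(p).reshape(-1,1,2),(4,4),(-1,-1),(3,50,.01))[:,0]
a=sub(c,[(225.75,167),(353.7,156.2),(365.75,261.8),(235.1,273.9)])
b=sub(s,[(305,209),(204,311),(115,235),(220,158)])
print(a,b)
P=[]
for p,q in zip(a,b):
    X,r=tri(c,p,s,q); print(X.round(4),round(r,4)); P.append(onz(c,p,.012))
P=np.array(P);print(P.round(4))
ctr=P.mean(0); xa=(P[0]+P[1]-P[2]-P[3]); yaw=np.arctan2(xa[1],xa[0]); ya=P[0]+P[3]-P[1]-P[2]
print("ctr",ctr,"yaw",yaw,np.arctan2(-ya[0],ya[1]),"size",np.linalg.norm(xa)/2,np.linalg.norm(ya)/2)
R=np.array([[np.cos(yaw),-np.sin(yaw)],[np.sin(yaw),np.cos(yaw)]])
def crop(x,y): return (222+x/4.8,152+y/4.8)
for n,p,z in(("railN",(247,137),.046),("railS",(434,117),.046),("topNE",(275,147),.04),("topNW",(388,131),.04),("bot SE",(325,372),.019),("SW",(425,360),.026),("pot",(108,417),.062),("disc",(608,260),.044)):
    X=onz(c,crop(*p),z); print(n,((X-ctr)[:2]@R).round(4),X.round(4))
# tool target tcp above stack mid, and axes
q=state()["tool_rot"];print(Ro.from_quat(np.r_[q[1:],q[0]]).as_matrix().round(3))
# stack-corner height: far-left-of-rail top corners by triangulation
```

```text
[[224.37402 168.6487 ]
 [353.15262 155.40192]
 [365.79385 261.97632]
 [234.47221 273.78427]] [[306.713   207.21843]
 [202.63203 314.65463]
 [115.      235.     ]
 [221.27985 155.55823]]
[ 6.751e-01  5.760e-02 -5.000e-04] 0.0029
[ 0.7166 -0.2868  0.0017] 0.0016
[ 0.438  -0.3135  0.0027] 0.0069
[0.4011 0.0249 0.0054] 0.0059
[[ 0.6715  0.0551  0.012 ]
 [ 0.7138 -0.2851  0.012 ]
 [ 0.4361 -0.3153  0.012 ]
 [ 0.3991  0.0214  0.012 ]]
ctr [ 0.55512192 -0.13095864  0.012     ] yaw 0.1155488531746683 0.11650982563557875 size 0.27694047083738504 0.3407576212820154
railN [0.0887 0.0476] [ 0.6378 -0.0735  0.046 ]
railS [ 0.0899 -0.0523] [ 0.6505 -0.1725  0.046 ]
topNE [0.0827 0.0329] [ 0.6335 -0.0887  0.04  ]
topNW [ 0.0855 -0.028 ] [ 0.6433 -0.1489  0.04  ]
bot SE [-0.0385  0.0171] [ 0.515  -0.1184  0.019 ]
SW [-0.0372 -0.0361] [ 0.5223 -0.1711  0.026 ]
pot [-0.0508  0.1342] [ 0.4891 -0.0035  0.062 ]
disc [ 0.0058 -0.1353] [ 0.5764 -0.2647  0.044 ]
[[ 0.975  0.223 -0.   ]
 [ 0.223 -0.975  0.   ]
 [ 0.    -0.    -1.   ]]
```

>>> {"name": "apply_moves", "arguments": {"slide": [[0,0,0],[0.95,-0.78,0],[0.95,-0.78,0],[0.95,-0.78,0],[0.95,-0.78,0],[0.95,-0.78,0],[0.95,-0.78,0],[0.95,-0.78,0],[0.95,-0.78,0],[0.95,-0.78,0]], "rotation": [[0,0,0.78],[0,0,0],[0,0,0],[0,0,0],[0,0,0],[0,0,0],[0,0,0],[0,0,0],[0,0,0],[0,0,0]], "claw": 0.3}}

```text
time_s: 1.55
position: [0.3482, -0.272, 0.304]
tool_rot: [0.0, 0.998, 0.058, 0.0]
wrist_force: [-0.2, -0.5, -0.2]
width: 0.302
```

>>> {"name": "apply_moves", "arguments": {"slide": [[0.95,-0.78,0],[0.95,-0.78,0],[0.95,-0.78,0],[0.95,-0.78,0],[0.95,-0.78,0],[0,0,0],[0,0,0]], "rotation": [[0,0,0],[0,0,0],[0,0,0],[0,0,0],[0,0,0],[0,0,0],[0,0,0]]}}

```text
time_s: 2.42
position: [0.4753, -0.1405, 0.3038]
tool_rot: [0.0, 0.998, 0.058, -0.0]
wrist_force: [0.1, 0.4, -0.0]
width: 0.3
```

```bash
cat >> h.py <<'E'
CTR=np.array([.5551,-.1310,.012]); YAW=.116
RB=np.array([[np.cos(YAW),-np.sin(YAW),0],[np.sin(YAW),np.cos(YAW),0],[0,0,1]])
def B(X): return (RB.T@(X-CTR)).round(4)
def rep():
    s=state(); q=s["tool_rot"]; R=Ro.from_quat(np.r_[q[1:],q[0]]).as_matrix()
    print("t",s["time_s"],"tcp in board",B(s["position"]),"yawerr",round(np.arctan2(R[1,0],R[0,0])-YAW,4),"zax",R[:,2].round(4),"F",(RB.T@s["wrist_force"]).round(1),"w",round(s["width"],3))
E
python3 - <<'E'
from h import *
rep(); c=snap("wrist"); cv2.imwrite("pics/w1.png",c["img"])
for X in((0.09,.05,.034),(.09,-.05,.034),(.09,.05,0)): print(X,proj(c,RB@np.array(X)+CTR).round(1))
E
```

```text
t 2.425 tcp in board [-8.040e-02 -2.000e-04  2.918e-01] yawerr -0.0001 zax [-4.e-04 -3.e-04 -1.e+00] F [ 0.2  0.4 -0. ] w 0.3
(0.09, 0.05, 0.034) [200.3  -8.3]
(0.09, -0.05, 0.034) [306.4  -8.2]
(0.09, 0.05, 0) [205.8   3. ]
```

View pics/w1.png

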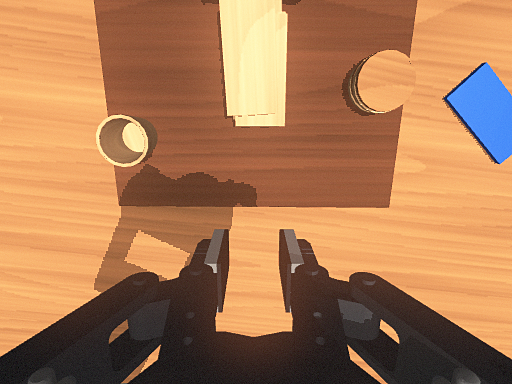

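The wrist view shows the stack ahead, with its near end at v≈125. The pot is at (127,140), the discs at (380,80), and the descent area is clear. Going down behind the stack.

>>> {"name": "apply_moves", "arguments": {"slide": [[0,0,1],[0,0,1],[0,0,1],[0,0,1],[0,0,1],[0,0,1],[0,0,1],[0,0,0.1],[0,0,0],[0,0,0]], "rotation": [[0,0,0],[0,0,0],[0,0,0],[0,0,0],[0,0,0],[0,0,0],[0,0,0],[0,0,0],[0,0,0],[0,0,0]]}}

```text
time_s: 3.72
position: [0.4762, -0.1408, 0.0925]
tool_rot: [0.001, 0.998, 0.058, 0.001]
wrist_force: [0.5, 0.1, 0.3]
width: 0.303
```

>>> {"name": "apply_moves", "arguments": {"slide": [[0,0,0.05],[0,0,0.05],[0,0,0.03],[0,0,0]], "rotation": [[0,0,0],[0,0,0],[0,0,0],[0,0,0]]}}

```text
time_s: 4.22
position: [0.4755, -0.1402, 0.0869]
tool_rot: [-0.0, 0.998, 0.058, -0.0]
wrist_force: [-1.0, 0.3, -0.3]
width: 0.304
```

Run:
```python
from h import *
rep()
```

```text
t 4.225 tcp in board [-0.0802  0.      0.0749] yawerr -0.0001 zax [-2.e-04 -0.e+00 -1.e+00] F [-0.9  0.4 -0.3] w 0.304
```

>>> {"name": "apply_moves", "arguments": {"slide": [[0.15,0,0],[0.15,0,0],[0.15,0,0],[0.15,0,0],[0.15,0,0],[0.15,0,0],[0.15,0,0],[0.15,0,0],[0.15,0,0],[0,0,0]], "rotation": [[0,0,0],[0,0,0],[0,0,0],[0,0,0],[0,0,0],[0,0,0],[0,0,0],[0,0,0],[0,0,0],[0,0,0]]}}

```text
time_s: 5.48
position: [0.516, -0.1355, 0.087]
tool_rot: [0.0, 0.998, 0.058, 0.0]
wrist_force: [-0.7, 0.5, 0.5]
width: 0.301
```

Run:
```python
from h import *
rep()
```

```text
t 5.475 tcp in board [-0.0394  0.      0.075 ] yawerr 0.0001 zax [ 1.e-04 -1.e-04 -1.e+00] F [-0.6  0.5  0.5] w 0.301
```

>>> {"name": "apply_moves", "arguments": {"slide": [[0.07,0,0],[0.07,0,0],[0.07,0,0],[0,0,0]], "rotation": [[0,0,0],[0,0,0],[0,0,0],[0,0,0]]}}

```text
time_s: 5.98
position: [0.5221, -0.1349, 0.0869]
tool_rot: [0.0, 0.998, 0.058, 0.0]
wrist_force: [-0.8, -0.9, -0.6]
width: 0.301
```

>>> {"name": "apply_moves", "arguments": {"slide": [[0.04,0,0],[0,0,0]], "rotation": [[0,0,0],[0,0,0]]}}

```text
time_s: 6.22
position: [0.5233, -0.1347, 0.0869]
tool_rot: [0.0, 0.998, 0.058, 0.0]
wrist_force: [-1.2, -0.8, -0.8]
width: 0.305
```

Run:
```python
from h import *
rep(); c=snap("wrist"); cv2.imwrite("pics/w2.png",c["img"])
```

```text
t 6.225 tcp in board [-0.032   0.      0.0749] yawerr -0.0001 zax [ 3.e-04 -1.e-04 -1.e+00] F [-1.3 -0.6 -0.8] w 0.305
```

View pics/w2.png

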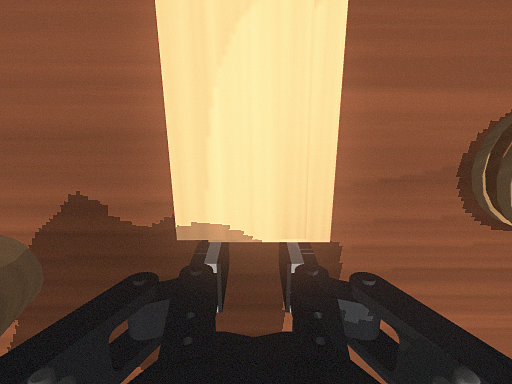

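The near ends now form one straight line at v≈241 against both fingers, and there is no rail reaction yet. I keep nudging until the wrist force shows the rail.

>>> {"name": "apply_moves", "arguments": {"slide": [[0.04,0,0],[0,0,0]], "rotation": [[0,0,0],[0,0,0]]}}

```text
time_s: 6.52
position: [0.5245, -0.1346, 0.087]
tool_rot: [0.0, 0.998, 0.058, 0.0]
wrist_force: [-0.8, -1.0, -1.1]
width: 0.301
```

>>> {"name": "apply_moves", "arguments": {"slide": [[0.03,0,0],[0,0,0]], "rotation": [[0,0,0],[0,0,0]]}}

```text
time_s: 6.78
position: [0.5254, -0.1345, 0.087]
tool_rot: [0.0, 0.998, 0.058, 0.0]
wrist_force: [-1.0, -0.4, -1.2]
width: 0.299
```

>>> {"name": "apply_moves", "arguments": {"slide": [[0.04,0,0],[0,0,0]], "rotation": [[0,0,0],[0,0,0]]}}

```text
time_s: 7.02
position: [0.5267, -0.1343, 0.087]
tool_rot: [0.0, 0.998, 0.058, 0.0]
wrist_force: [-0.7, -0.3, -1.2]
width: 0.303
```

>>> {"name": "apply_moves", "arguments": {"slide": [[0.03,0,0],[0,0,0]], "rotation": [[0,0,0],[0,0,0]]}}

```text
time_s: 7.28
position: [0.5275, -0.1342, 0.087]
tool_rot: [0.0, 0.998, 0.058, 0.0]
wrist_force: [-0.9, -0.2, 0.2]
width: 0.297
```

>>> {"name": "apply_moves", "arguments": {"slide": [[0.03,0,0],[0,0,0]], "rotation": [[0,0,0],[0,0,0]]}}

```text
time_s: 7.52
position: [0.5282, -0.1342, 0.087]
tool_rot: [0.0, 0.998, 0.058, -0.0]
wrist_force: [-3.5, -0.6, 1.2]
width: 0.298
```

>>> {"name": "apply_moves", "arguments": {"slide": [[0.02,0,0],[0,0,0]], "rotation": [[0,0,0],[0,0,0]]}}

```text
time_s: 7.78
position: [0.5283, -0.1341, 0.087]
tool_rot: [-0.0, 0.998, 0.058, -0.001]
wrist_force: [-6.6, -0.9, 3.1]
width: 0.299
```

Run:
```python
from h import *
rep()
```

```text
t 7.775 tcp in board [-0.027 -0.     0.075] yawerr -0.0002 zax [-0.0018 -0.     -1.    ] F [-6.6 -0.1  3.1] w 0.299
```

Rail contact registered at about 6.6 N. Backing off, rising, opening, and moving over the middle of the stack.

>>> {"name": "apply_moves", "arguments": {"slide": [[-0.1,0,0],[-0.2,0,0],[0,0,-1],[0,0,-1],[0,0,-0.5],[0,0,0]], "rotation": [[0,0,0],[0,0,0],[0,0,0],[0,0,0],[0,0,0],[0,0,0]]}}

```text
time_s: 8.52
position: [0.5203, -0.1352, 0.1628]
tool_rot: [0.0, 0.998, 0.058, 0.001]
wrist_force: [-0.3, -0.2, 0.4]
width: 0.302
```

>>> {"name": "apply_moves", "arguments": {"slide": [[0.8,0,0],[0.8,0,0],[0.8,0,0],[0,0,0],[0,0,0],[0,0,0]], "rotation": [[0,0,0],[0,0,0],[0,0,0],[0,0,0],[0,0,0],[0,0,0]], "claw": 1.0}}

```text
time_s: 9.28
position: [0.5907, -0.1269, 0.1616]
tool_rot: [-0.0, 0.998, 0.058, -0.0]
wrist_force: [-0.5, 0.5, -0.5]
width: 1.001
```

Run:
```python
from h import *
rep(); c=snap("wrist"); t=snap("top")
cv2.imwrite("pics/w3.png",np.vstack([c["img"],cv2.resize(t["img"][160:250,240:368],(512,216))[:,:]])[:600])
```

```text
t 9.275 tcp in board [ 0.0359 -0.      0.1496] yawerr -0.0004 zax [-8.e-04  1.e-04 -1.e+00] F [-0.5  0.6 -0.5] w 1.001
```

View pics/w3.png

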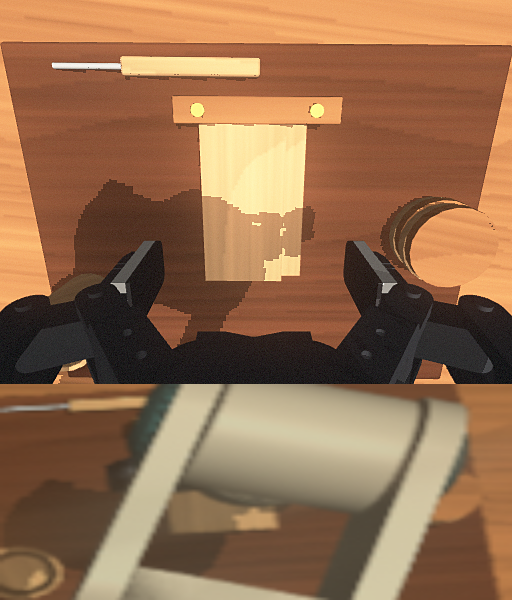

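The stack lies against the rail, its far edge at v≈123. The fingers straddle it symmetrically at u≈150 and 355, clear of the discs and pot. Descending, then closing in steps while watching the vertical force.

>>> {"name": "apply_moves", "arguments": {"slide": [[0,0,0.9],[0,0,0.9],[0,0,0.67],[0,0,0],[0,0,0]], "rotation": [[0,0,0],[0,0,0],[0,0,0],[0,0,0],[0,0,0]]}}

```text
time_s: 10.0
position: [0.592, -0.127, 0.0891]
tool_rot: [0.0, 0.998, 0.058, 0.001]
wrist_force: [0.4, -0.9, 0.4]
width: 0.999
```

>>> {"name": "apply_moves", "arguments": {"slide": [[0,0,0],[0,0,0]], "rotation": [[0,0,0],[0,0,0]], "claw": 0.8}}

```text
time_s: 10.25
position: [0.5918, -0.1269, 0.0888]
tool_rot: [0.0, 0.998, 0.058, 0.001]
wrist_force: [-0.6, 0.2, -0.1]
width: 0.799
```

Run:
```python
from h import *
rep()
```

```text
t 10.25 tcp in board [ 0.0369 -0.0001  0.0768] yawerr -0.0001 zax [ 1.5e-03 -5.0e-04 -1.0e+00] F [-0.6  0.2 -0.1] w 0.799
```

>>> {"name": "apply_moves", "arguments": {"slide": [[0,0,0.07],[0,0,0.07],[0,0,0]], "rotation": [[0,0,0],[0,0,0],[0,0,0]]}}

```text
time_s: 10.62
position: [0.5912, -0.1267, 0.0833]
tool_rot: [-0.0, 0.998, 0.058, -0.0]
wrist_force: [0.2, -0.3, -0.3]
width: 0.8
```

>>> {"name": "apply_moves", "arguments": {"slide": [[0,0,0.04],[0,0,0]], "rotation": [[0,0,0],[0,0,0]]}}

```text
time_s: 10.88
position: [0.5914, -0.1268, 0.0824]
tool_rot: [0.0, 0.998, 0.058, -0.0]
wrist_force: [0.1, 0.5, -0.8]
width: 0.801
```

>>> {"name": "apply_moves", "arguments": {"slide": [[0,0,0.04],[0,0,0]], "rotation": [[0,0,0],[0,0,0]]}}

```text
time_s: 11.12
position: [0.5914, -0.1268, 0.0812]
tool_rot: [-0.0, 0.998, 0.058, -0.0]
wrist_force: [-1.0, -0.7, -0.5]
width: 0.798
```

>>> {"name": "apply_moves", "arguments": {"slide": [[0,0,0.03],[0,0,0]], "rotation": [[0,0,0],[0,0,0]]}}

```text
time_s: 11.38
position: [0.5914, -0.1268, 0.0803]
tool_rot: [0.0, 0.998, 0.058, -0.0]
wrist_force: [-0.5, -0.6, 0.2]
width: 0.799
```

>>> {"name": "apply_moves", "arguments": {"slide": [[0,0,0.04],[0,0,0]], "rotation": [[0,0,0],[0,0,0]]}}

```text
time_s: 11.62
position: [0.5913, -0.1268, 0.079]
tool_rot: [0.0, 0.998, 0.058, -0.0]
wrist_force: [-0.5, -0.2, -0.1]
width: 0.799
```

>>> {"name": "apply_moves", "arguments": {"slide": [[0,0,0.03],[0,0,0]], "rotation": [[0,0,0],[0,0,0]]}}

```text
time_s: 11.88
position: [0.5914, -0.1268, 0.0782]
tool_rot: [0.0, 0.998, 0.058, -0.0]
wrist_force: [-0.2, 0.6, -0.2]
width: 0.805
```

>>> {"name": "apply_moves", "arguments": {"slide": [[0,0,0.03],[0,0,0]], "rotation": [[0,0,0],[0,0,0]]}}

```text
time_s: 12.12
position: [0.5915, -0.1268, 0.0774]
tool_rot: [0.0, 0.998, 0.058, 0.0]
wrist_force: [-0.2, -0.3, 1.0]
width: 0.797
```

>>> {"name": "apply_moves", "arguments": {"slide": [[0,0,0.03],[0,0,0]], "rotation": [[0,0,0],[0,0,0]]}}

```text
time_s: 12.38
position: [0.5915, -0.1268, 0.0774]
tool_rot: [0.0, 0.998, 0.058, 0.0]
wrist_force: [-2.9, 1.7, 6.2]
width: 0.796
```

The fingertips meet the board at TCP z = 0.0774 with claw 0.8, which matches the linkage estimate. Raising about 5.5 mm to allow for the swing, then closing.

>>> {"name": "apply_moves", "arguments": {"slide": [[0,0,-0.18],[0,0,0]], "rotation": [[0,0,0],[0,0,0]]}}

```text
time_s: 12.62
position: [0.5917, -0.1268, 0.0824]
tool_rot: [0.0, 0.998, 0.058, 0.0]
wrist_force: [0.5, -0.5, -0.3]
width: 0.801
```

>>> {"name": "apply_moves", "arguments": {"slide": [[0,0,0],[0,0,0],[0,0,0]], "rotation": [[0,0,0],[0,0,0],[0,0,0]], "claw": 0.7}}

```text
time_s: 13.0
position: [0.5915, -0.127, 0.0819]
tool_rot: [0.0, 0.998, 0.058, 0.0]
wrist_force: [0.7, -1.3, 0.4]
width: 0.703
```

>>> {"name": "apply_moves", "arguments": {"slide": [[0,0,0],[0,0,0],[0,0,0]], "rotation": [[0,0,0],[0,0,0],[0,0,0]], "claw": 0.65}}

```text
time_s: 13.38
position: [0.5915, -0.127, 0.0822]
tool_rot: [0.0, 0.998, 0.058, 0.0]
wrist_force: [-1.4, -3.8, 2.9]
width: 0.652
```

Run:
```python
from h import *
rep(); c=snap("wrist"); cv2.imwrite("pics/w4.png",c["img"])
```

```text
t 13.375 tcp in board [ 0.0366 -0.0003  0.0702] yawerr -0.0002 zax [ 4.e-04 -6.e-04 -1.e+00] F [-1.9 -3.6  2.9] w 0.652
```

View pics/w4.png

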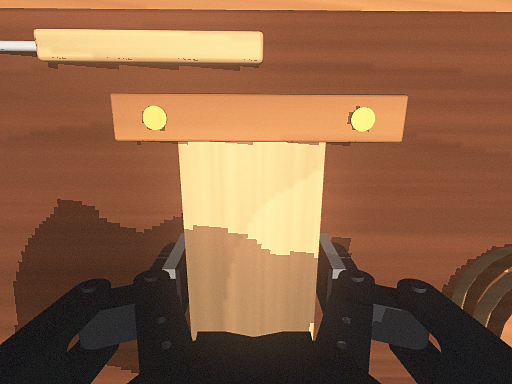

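Rail edge at v≈140, and the stack's far ends touch it along their width. The sides line up with the pads. I raise slightly, squeeze fully, then open for a second end tap before the final grip.

>>> {"name": "apply_moves", "arguments": {"slide": [[0,0,-0.02],[0,0,0],[0,0,0],[0,0,0]], "rotation": [[0,0,0],[0,0,0],[0,0,0],[0,0,0]], "claw": 0.62}}

```text
time_s: 13.92
position: [0.5914, -0.1266, 0.0824]
tool_rot: [-0.0, 0.998, 0.058, -0.0]
wrist_force: [0.2, -0.7, 2.5]
width: 0.626
```

>>> {"name": "apply_moves", "arguments": {"slide": [[0,0,0],[0,0,0],[0,0,0]], "rotation": [[0,0,0],[0,0,0],[0,0,0]], "claw": 0.8}}

```text
time_s: 14.3
position: [0.5913, -0.1267, 0.0822]
tool_rot: [-0.0, 0.998, 0.058, -0.0]
wrist_force: [-0.3, 0.7, 0.7]
width: 0.795
```

Run:
```python
from h import *
rep()
```

```text
t 14.3 tcp in board [0.0364 0.0001 0.0702] yawerr -0.0001 zax [-6.e-04  2.e-04 -1.e+00] F [-0.2  0.7  0.7] w 0.795
```

>>> {"name": "apply_moves", "arguments": {"slide": [[0,0,-0.9],[0,0,-0.9],[-0.8,0,0],[-0.8,0,0],[-0.87,0,0],[0,0,0],[0,0,0]], "rotation": [[0,0,0],[0,0,0],[0,0,0],[0,0,0],[0,0,0],[0,0,0],[0,0,0]]}}

```text
time_s: 15.18
position: [0.5184, -0.1353, 0.1368]
tool_rot: [0.0, 0.998, 0.058, 0.0]
wrist_force: [0.0, -0.3, 1.4]
width: 0.801
```

>>> {"name": "apply_moves", "arguments": {"slide": [[0,0,0],[0,0,0],[0,0,0.8],[0,0,0.8],[0,0,0],[0,0,0]], "rotation": [[0,0,0],[0,0,0],[0,0,0],[0,0,0],[0,0,0],[0,0,0]], "claw": 0.3}}

```text
time_s: 15.92
position: [0.5183, -0.1354, 0.0894]
tool_rot: [0.0, 0.998, 0.058, 0.0]
wrist_force: [-0.5, -0.3, -0.1]
width: 0.302
```

Run:
```python
from h import *
rep(); c=snap("wrist"); cv2.imwrite("pics/w5.png",c["img"])
```

```text
t 15.925 tcp in board [-0.0371 -0.0001  0.0774] yawerr 0.0 zax [ 8.e-04 -3.e-04 -1.e+00] F [-0.5 -0.2 -0.1] w 0.302
```

View pics/w5.png

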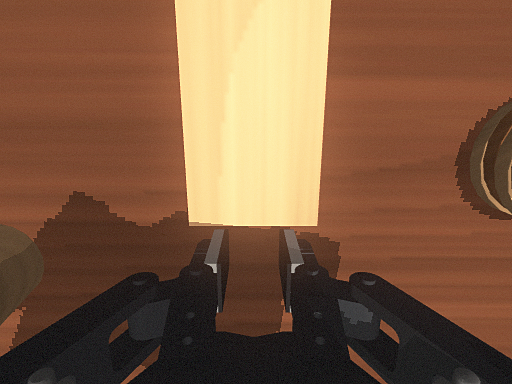

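The stack now shows a single clean outline, near end at v≈225 and sides straight. A gentle second end tap.

>>> {"name": "apply_moves", "arguments": {"slide": [[0,0,0.06],[0.1,0,0],[0.1,0,0],[0.07,0,0],[0.03,0,0],[0,0,0]], "rotation": [[0,0,0],[0,0,0],[0,0,0],[0,0,0],[0,0,0],[0,0,0]]}}

```text
time_s: 16.73
position: [0.5268, -0.1343, 0.0866]
tool_rot: [0.0, 0.998, 0.058, -0.0]
wrist_force: [-0.7, -0.4, -0.3]
width: 0.3
```

>>> {"name": "apply_moves", "arguments": {"slide": [[0.02,0,0],[0.02,0,0],[0,0,0]], "rotation": [[0,0,0],[0,0,0],[0,0,0]]}}

```text
time_s: 17.1
position: [0.528, -0.1342, 0.0867]
tool_rot: [0.0, 0.998, 0.058, 0.0]
wrist_force: [-0.6, 0.2, -0.2]
width: 0.299
```

>>> {"name": "apply_moves", "arguments": {"slide": [[0.02,0,0],[0,0,0]], "rotation": [[0,0,0],[0,0,0]]}}

```text
time_s: 17.35
position: [0.5283, -0.1341, 0.0867]
tool_rot: [-0.0, 0.998, 0.058, -0.0]
wrist_force: [-3.0, -0.1, 2.6]
width: 0.303
```

>>> {"name": "apply_moves", "arguments": {"slide": [[0.02,0,0],[0,0,0]], "rotation": [[0,0,0],[0,0,0]]}}

```text
time_s: 17.6
position: [0.5284, -0.1342, 0.0867]
tool_rot: [-0.0, 0.998, 0.058, -0.001]
wrist_force: [-8.0, -0.0, 5.3]
width: 0.299
```

>>> {"name": "apply_moves", "arguments": {"slide": [[-0.1,0,0],[-0.1,0,0],[0,0,-0.95],[0,0,-0.95],[0,0,0]], "rotation": [[0,0,0],[0,0,0],[0,0,0],[0,0,0],[0,0,0]]}}

```text
time_s: 18.23
position: [0.5244, -0.1351, 0.1463]
tool_rot: [0.001, 0.998, 0.058, 0.003]
wrist_force: [-0.3, 0.2, -0.1]
width: 0.298
```

>>> {"name": "apply_moves", "arguments": {"slide": [[0.75,0,0],[0.75,0,0],[0.75,0,0],[0,0,0],[0,0,0.9],[0,0,0.8],[0,0,0],[0,0,0]], "rotation": [[0,0,0],[0,0,0],[0,0,0],[0,0,0],[0,0,0],[0,0,0],[0,0,0],[0,0,0]], "claw": 0.85}}

```text
time_s: 19.23
position: [0.5902, -0.1271, 0.0935]
tool_rot: [0.0, 0.998, 0.058, 0.0]
wrist_force: [0.0, 0.8, 0.6]
width: 0.846
```

Run:
```python
from h import *
rep()
```

```text
t 19.225 tcp in board [ 0.0353 -0.0002  0.0815] yawerr -0.0003 zax [ 8.e-04 -4.e-04 -1.e+00] F [0.1 0.8 0.6] w 0.846
```

>>> {"name": "apply_moves", "arguments": {"slide": [[0.05,0,0.2],[0,0,0.175],[0,0,0],[0,0,0]], "rotation": [[0,0,0],[0,0,0],[0,0,0],[0,0,0]]}}

```text
time_s: 19.73
position: [0.5918, -0.1268, 0.0815]
tool_rot: [0.0, 0.998, 0.058, 0.0]
wrist_force: [1.0, -0.7, 0.7]
width: 0.851
```

>>> {"name": "apply_moves", "arguments": {"slide": [[0,0,0],[0,0,0],[0,0,0]], "rotation": [[0,0,0],[0,0,0],[0,0,0]], "claw": 0.66}}

```text
time_s: 20.1
position: [0.5917, -0.1268, 0.0815]
tool_rot: [0.0, 0.998, 0.058, 0.0]
wrist_force: [0.7, 0.6, 0.0]
width: 0.659
```

>>> {"name": "apply_moves", "arguments": {"slide": [[0,0,0],[0,0,0],[0,0,0],[0,0,0]], "rotation": [[0,0,0],[0,0,0],[0,0,0],[0,0,0]], "claw": 0.3}}

```text
time_s: 20.6
position: [0.5918, -0.1268, 0.0818]
tool_rot: [0.0, 0.998, 0.058, 0.0]
wrist_force: [-2.2, 0.9, 4.8]
width: 0.626
```

Run:
```python
from h import *
rep()
```

```text
t 20.6 tcp in board [ 0.0369 -0.      0.0698] yawerr -0.0 zax [ 1.e-04 -2.e-04 -1.e+00] F [-2.   1.1  4.8] w 0.626
```

Firm grip at 0.626, which is 53 mm against the nominal 54 mm. Lifting slowly at first.

>>> {"name": "apply_moves", "arguments": {"slide": [[0,0,-0.05],[0,0,-0.1],[0,0,-0.2],[0,0,-0.3],[0,0,-0.3],[0,0,-0.2],[0,0,0]], "rotation": [[0,0,0],[0,0,0],[0,0,0],[0,0,0],[0,0,0],[0,0,0],[0,0,0]]}}

```text
time_s: 21.48
position: [0.5921, -0.1268, 0.1168]
tool_rot: [0.0, 0.998, 0.058, 0.001]
wrist_force: [-0.2, 0.0, -1.9]
width: 0.622
```

Run:
```python
from h import *
rep(); s=snap("scene"); w=snap("wrist")
cv2.imwrite("pics/l1.png",np.vstack([cv2.resize(s["img"][130:270,140:320],(512,398)),cv2.resize(w["img"],(267,200)) .repeat(1,0) if 0 else np.hstack([cv2.resize(w["img"],(267,200)),np.zeros((200,245,3),np.uint8)])]))
```

```text
t 21.475 tcp in board [ 3.720e-02 -1.000e-04  1.048e-01] yawerr -0.0001 zax [ 1.6e-03 -5.0e-04 -1.0e+00] F [-0.2  0.  -1.9] w 0.622
```

View pics/l1.png

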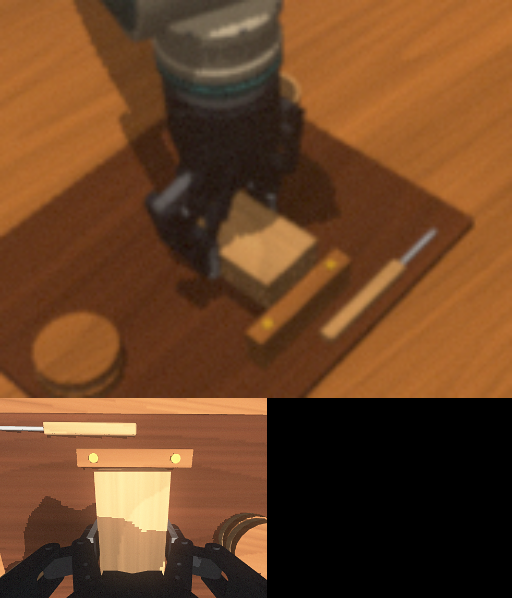

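The stack is off the board in one piece. The far-end block is uniform at about (265,285), and nothing was left on the board. Continuing up.

>>> {"name": "apply_moves", "arguments": {"slide": [[0,0,-0.2],[0,0,-0.4],[0,0,-0.5],[0,0,-0.5],[0,0,-0.5],[0,0,-0.5],[0,0,-0.3],[0,0,-0.1],[0,0,0],[0,0,0]], "rotation": [[0,0,0],[0,0,0],[0,0,0],[0,0,0],[0,0,0],[0,0,0],[0,0,0],[0,0,0],[0,0,0],[0,0,0]]}}

```text
time_s: 22.82
position: [0.5915, -0.1267, 0.2052]
tool_rot: [-0.0, 0.998, 0.058, -0.001]
wrist_force: [0.0, 0.5, -1.2]
width: 0.619
```

>>> {"name": "apply_moves", "arguments": {"slide": [[0,0,0],[0,0,0],[0,0,0],[0,0,0]], "rotation": [[0,0,0],[0,0,0],[0,0,0],[0,0,0]]}}

```text
time_s: 23.32
position: [0.5917, -0.1267, 0.206]
tool_rot: [0.0, 0.998, 0.058, 0.0]
wrist_force: [0.3, 0.9, -1.2]
width: 0.625
```

Run:
```python
from h import *
rep(); s=snap("scene"); w=snap("wrist")
a=cv2.resize(s["img"][110:260,150:310],(533,500),interpolation=cv2.INTER_CUBIC); b=cv2.resize(w["img"],(267,200))
cv2.imwrite("pics/l2.png",np.hstack([a,np.vstack([b,np.zeros((300,267,3),np.uint8)])]))
```

```text
t 23.325 tcp in board [ 0.0369 -0.      0.194 ] yawerr -0.0001 zax [ 1.e-04 -1.e-04 -1.e+00] F [ 0.4  0.9 -1.2] w 0.625
```

View pics/l2.png

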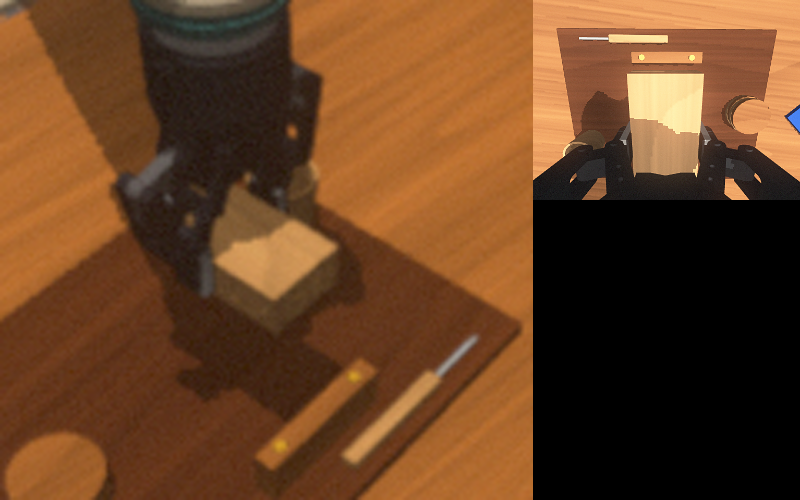

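The stack is level with one flush block face at about (280,280). The weight reads 1.2 N, matching four 30 g blanks, and the lift is about 124 mm. Other things are in place. Handing in.

```bash
python3 -c "
from rig import *
print(close_job())"
```

```text
the job is handed in; nothing more can be done
None
```

I squared the four blanks and lifted them as one stack. The job went in at about 23.4 s with the gripper still holding them steady and level.

**How I did it:**
- I tapped the near ends up to the rail twice, until the wrist force rose to 7–8 N.
- Between the two taps I squeezed the sides with the jaws.
- I then gripped at mid-length, with the fingertips about 1 mm above the board, and lifted straight up.

**Last checks:**
- **Height:** the underside is about 124 mm above the board, worked out from how far the arm rose and not measured separately in two views.
- **Weight:** the wrist force read 1.2 N, which matches four 30 g blanks. An earlier reading during the lift was 1.9 N, within the sensor noise.
- **Grip:** the opening reads 0.625, about 53 mm for a 54 mm stack. The tool is vertical to about 0.0001 rad.
- **Flushness:** the last pictures show one even, level block. I judged this by eye from the images and did not measure each blank's offset.
- **Other things on the board:** the rail, discs and scriber appear in place in the last picture. The pot is partly hidden there, but nothing went near it. No check failed.

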